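Wind the inner fine knob home on its stop without dragging the coarse ring, then store

TASK

On the bench control unit, turn only the small inner knob of the double dial clockwise (seen from above) until it rests snugly against its end stop, and do not let the large outer ring be dragged along. Leave the knob there, let go, and press the round push key beside the dial fully down and release it so that this position is stored. Leave the flask, the tape roll and the calculator where they are.

Things in the scene. Friction and masses are not known exactly. Their poses are not given: they have to be found in the camera images.
- control_unit: flat grey bench control unit with an aluminium top panel, 150 x 190 x 58 mm, fixed to the worktop. Origin: centre of its underside; x points to its rear, y to its left, z up. It stands turned by up to 0.3 rad. The dial's upright axis is at x +15, y +35 mm in this frame, the push key's at x 0, y -60 mm; the top panel is at z 58 mm
- ring_mark (a point): white line on the top face of the large outer (coarse) ring, 27 mm from the dial's axis, at the height of the ring's top face. The ring is grey, knurled, 62 mm across at its foot and 58 mm above, its top 16 mm above the panel (z 74 mm). It turns about the upright dial axis, held only by friction: a torque of about 0.3 Nm drags it round
- fine_grip (a point): the small inner (fine) knob: centre of the knob, half-way up, on the dial's axis. Black, round, fluted, 27 mm in diameter and 24 mm tall, sitting 1.5 mm above the ring (its underside at z 75.5 mm, its top at z 99.5 mm), nothing beside it above the ring. It is turned by gripping its sides
- fine_knob: the same inner knob; origin: centre of its underside, on the dial's axis; its x axis points along the white line on its top. It turns clockwise seen from above towards its end stop, with a friction of about 0.06 Nm, and stays where it is left. At the start it is 0.25 to 1.3 rad short of the stop. The stop rides on the outer ring: turning the knob against it loads the ring, so forcing the knob (0.3 Nm and more in all) drags the ring
- stop_block: the end stop of the inner knob, hidden inside the ring; origin on the dial's axis, and it turns with the ring. Where round the axis the stop lies differs each time, cannot be seen and is not given; it must be felt. The stop is springy: once the knob meets it the torque rises above friction by 3.2 Nm per rad of further turning; a total of about 0.14 to 0.22 Nm is snug. When let go, friction keeps the knob on the stop with a force of some newtons
- store_key (a joint): the round push key, 24 mm in diameter, right of the dial on the top panel: 0 m = up, 0.006 m = fully down; it springs back up when released. About 5 N presses it fully down
- store_key_top (a point): centre of the top face of the push key, where it is pressed straight down
- conical_flask: clear conical flask, 95 mm wide, 113 mm tall, left of the unit; origin: centre of its underside; not to be disturbed
- label_tape: roll of tape lying flat, 62 mm wide, 18 mm tall, right of the unit; origin: centre of its underside; not to be disturbed
- calculator: pocket calculator, 118 x 72 x 13 mm, far right; origin: centre of its underside; not to be disturbed

How it is judged (in metres and radians):
On the way, in this order (a step that is already met when the one before it is completed fails the run):
1. the inner knob has been turned snugly against its end stop (pressing on it with more than 4 N, held 0.2 s) (contact force between fine_knob and stop_block above 4 N), for 0.2 s.
2. the key is pressed down (at least 4.5 of 6 mm) with the inner knob left on its stop (value of joint store_key above 0.0045 m and contact force between fine_knob and stop_block above 0.5 N), for 0.05 s.
At the end, for the whole second after the job is handed in: the inner knob still rests against its end stop (more than 0.5 N), the outer ring is where it was (its mark within 1.6 mm), and the key is up again (contact force between fine_knob and stop_block above 0.5 N and distance of ring_mark from where it was at the start of the episode below 0.0016 m and value of joint store_key below 0.0015 m); the robot touches nothing.
It fails at once if the outer ring is dragged round (its mark moves more than 1.6 mm, 0.06 rad) (distance of ring_mark from where it was at the start of the episode above 0.0016 m).
It fails at once if the flask, the tape roll or the calculator is disturbed (moved more than 15 mm) (distance of any of conical_flask, label_tape, calculator from where it was at the start of the episode above 0.015 m).
It also fails if it takes over 67 s, if anything falls off the work surface, if the arm or the gripper's body presses on something with over 40 N, if the wrist force passes 120 N, or if a joint passes its speed limit or range.

ROBOT

A 7-joint arm with a two-finger parallel gripper is mounted at the origin on a cart in front of the work surface, level with it; the furniture and walls round the work are solid. World frame = base frame: x ahead of the robot, y to its left, z up, the work surface at z = 0. Lengths are in mm, angles in rad, forces in N, time in s.
With the tool pointing down it reaches from about 400 to 875 mm from the base axis. Payload 19.3 kg.
Tool frame: the origin (TCP) lies at the very end of the fingers, on their centre line; the grasp point (between the pads) lies 19 mm behind it (grip_point_offset is the z of the grasp point in the tool frame, in mm); z points along the fingers, x is the direction in which the jaws open and shut, and the axes are right-handed (so a half turn about z gives the same grasp; the last joint's range is limited). The gripper opens to 85 mm and grips with 20 to 120 N. Pads are 22 mm wide; open, the fingers measure 114 mm over their backs; the gripper's body (76 mm by 85 mm) begins 54 mm behind the grasp point. The pads swing forward as they close: fully open they stand 13 mm farther back than shut.
Start: joints at [1.095, 0.521, -0.036, 1.599, 0.021, 1.021, -0.113], TCP at [246.693, -574.245, 231.291] pointing down, gripper open.
Joint ranges: [-2.91, 2.91], [-0.3, 2.13], [-1.5, 1.42], [0.17, 2.43], [-1.26, 4.41], [0.16, 1.93], [-2.52, 2.52]. Speed limits (rad/s): [1.89, 1.89, 2.39, 2.39, 3.01, 3.01, 3.01].

INTERFACE

Orientations are given as a 3x3 rotation matrix whose columns are the frame's x, y, z axes.
In Python, from workcell import movep, movel, goto_joints, open_gripper, clamp, wait, inverse_kinematics, read_state, camera, PlanningError, finish_job, grip_point_offset gives the robot as it stands. Calls block until the motion is done:
- movep(position, orientation): joint-space move of the TCP to a pose.
- movel(position, frame=None, max_speed=150, guard=None): straight line of the TCP; frame=None keeps the orientation; max_speed is the mean speed in mm/s. With guard (N) it stops when the force on the tool has changed by that much, and returns True; else False.
- goto_joints(angles): joint-space move.
- open_gripper() and clamp(): open the fingers fully, or close them until they stop; the grip force is fixed at half the most.
- wait(seconds).
- inverse_kinematics(position, orientation): joint angles nearest the present ones, or None.
- read_state(): the state.
- camera(name): name is "side" or "top"; returns a dict with "image" (480x640x3 uint8, blue, green, red), "range_z" (480x640 float32, mm along the optical axis (not along the pixel's ray), 0 where there is no reading), "fx", "fy", "cx", "cy" (pixels), "cam_to_world" (4x4, takes a point from camera to world coordinates). Camera axes: x right, y up, looking along -z (the intrinsics and any distortion apply to the point x, -y, -z); pixel columns grow to the right and rows downward; lengths in mm; the calibration is good to about 2 mm. A picture is of the moment at which its call begins.
A pose or a line that the arm cannot do raises PlanningError and nothing moves.
- finish_job(): hands the job in, once; it reports no verdict.
The state is a dict: "time": time; "qpos": joint angles; "qvel": joint speeds; "joint_efforts": joint torques, N m; "eef_pos": TCP position; "tool_rot": TCP orientation; "ft_force": force on the tool from outside, world axes, zero at the start; "torque": the same for the moment, N m; "finger_gap": finger opening in mm.
Only numpy, scipy, OpenCV 4.12 (cv2) and the standard library are available. Lean on these libraries where they do the work, as an engineer would, in place of code of your own. Each camera call takes 0.05 s, during which the arm holds its last target.

## Working session

There is one attempt and no reset: what is moved stays moved. The work goes in short steps, each a Python script; the robot and the scene stay as the last script left them, time stands still between calls to the robot, and variables do not carry over. Pictures are saved under pics/ and viewed, and the job is handed in when it is done.

```bash
mkdir -p pics; ls
python3 - <<'E'
from workcell import *
import cv2,numpy as np
for n in("side","top"):
    c=camera(n);cv2.imwrite(f"pics/{n}0.png",c["image"]);np.savez(f"pics/{n}0.npz",**c)
    print(n,c["fx"],c["fy"],c["cx"],c["cy"],c["cam_to_world"],[k for k in c])
s=read_state();print(s, grip_point_offset)
E
```

```text
pics
side 503.27325772752664 503.27325772752664 325.7723565826341 239.09768690553565 [[-9.15491642e-01  1.32438692e-01 -3.79914524e-01  5.14813116e+01]
 [-4.02171027e-01 -3.28350419e-01  8.54660440e-01  9.34640075e+02]
 [-1.15549828e-02  9.35225104e-01  3.53865069e-01  4.62389598e+02]
 [ 0.00000000e+00  0.00000000e+00  0.00000000e+00  1.00000000e+00]] ['image', 'range_z', 'fx', 'fy', 'cx', 'cy', 'cam_to_world']
top 448.2127948205148 448.2127948205148 313.8226467584498 234.02884725182514 [[ 1.93595260e-02  9.85747462e-01 -1.67114184e-01  2.87870737e+02]
 [-9.99676154e-01  1.63233946e-02 -1.95226496e-02 -2.10155521e+00]
 [-1.65165316e-02  1.67438014e-01  9.85744244e-01  1.02584008e+03]
 [ 0.00000000e+00  0.00000000e+00  0.00000000e+00  1.00000000e+00]] ['image', 'range_z', 'fx', 'fy', 'cx', 'cy', 'cam_to_world']
{'time': 0.1, 'qpos': array([ 1.09481426,  0.52194092, -0.03633233,  1.59992795,  0.02118374,
        1.02108994, -0.11280326]), 'qvel': array([ 0.00146283, -0.00295147,  0.00118219, -0.00386286, -0.00043001,
        0.00097524, -0.00038333]), 'joint_efforts': array([ 5.59825567e-03, -9.28480625e+01,  1.98515542e+00, -3.70532835e+01,
        1.81739306e-02,  5.26330783e-03,  2.73915555e-05]), 'eef_pos': array([ 246.57409612, -573.99166057,  230.79988219]), 'tool_rot': array([[ 3.94719848e-01, -9.18801422e-01, -4.34306327e-04],
       [-9.18801001e-01, -3.94720083e-01,  8.80703686e-04],
       [-9.80621229e-04,  5.14098635e-05, -9.99999518e-01]]), 'ft_force': array([ 0.45635389,  0.32207989, -1.50660137]), 'torque': array([-0.00822301, -0.07278994, -0.04052346]), 'finger_gap': 85.45582106911236} -18.700000000000003
```

View pics/top0.png

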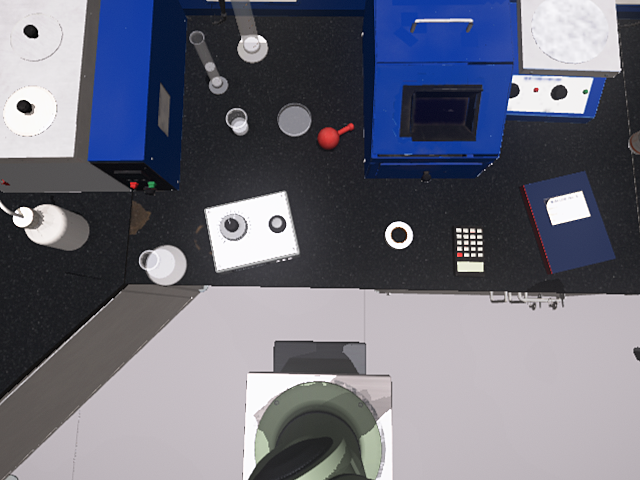

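View pics/side0.png

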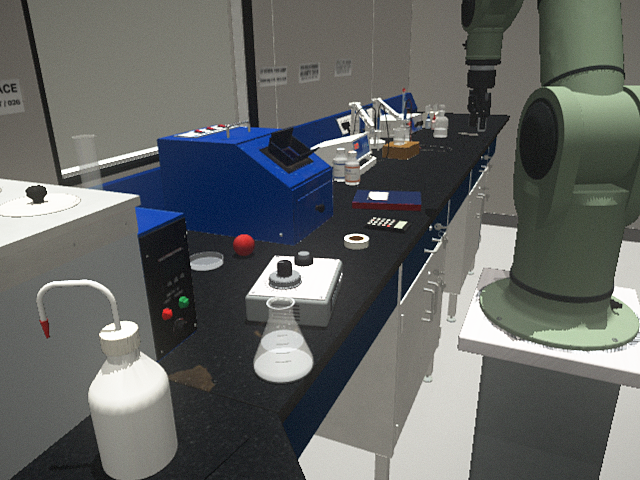

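The top view shows the unit at about (252,231), with the dial at (233,226) and the key at (277,223). The flask is at (165,265), the tape at (399,235) and the calculator at (468,249). Next I'll fit the panel and the dial.

```bash
cat > h.py <<'E'
import numpy as np,cv2
def world(c):
    v,u=np.mgrid[0:480,0:640]; z=c["range_z"]
    P=np.stack([(u-c["cx"])/c["fx"]*z,-(v-c["cy"])/c["fy"]*z,-z],-1)
    T=c["cam_to_world"]; return P@T[:3,:3].T+T[:3,3]
def proj(c,p):
    T=np.linalg.inv(c["cam_to_world"]); q=T[:3,:3]@np.asarray(p)+T[:3,3]
    return c["cx"]+c["fx"]*q[0]/-q[2], c["cy"]+c["fy"]*q[1]/q[2]
E
python3 - <<'E'
from h import *
c=dict(np.load("pics/top0.npz")); W=world(c)
r=np.zeros((480,640),bool); r[180:285,195:310]=1
m=r&(abs(W[...,2]-58)<6)
p=W[m]; print(len(p),np.median(p[:,2]))
rect=cv2.minAreaRect(p[:,:2].astype(np.float32)); print(rect)
box=cv2.boxPoints(rect);print(box)
for lo,hi in((68,80),(90,110)):
    q=W[r&(W[...,2]>lo)&(W[...,2]<hi)]
    print(lo,len(q),q.mean(0),cv2.minEnclosingCircle(q[:,:2].astype(np.float32)))
# key
im=c["image"]; cv2.imwrite("pics/topz.png",cv2.resize(im[180:285,195:310],None,fx=6,fy=5.7,interpolation=cv2.INTER_CUBIC))
c=dict(np.load("pics/side0.npz")); W=world(c)
cv2.imwrite("pics/sidez.png",cv2.resize(c["image"][240:330,240:350],None,fx=6,fy=6,interpolation=cv2.INTER_CUBIC))
r=np.zeros((480,640),bool); r[245:330,240:350]=1
for lo,hi in((54,62),(68,80),(90,110)):
    q=W[r&(W[...,2]>lo)&(W[...,2]<hi)]
    print(lo,len(q),q.mean(0),cv2.minEnclosingCircle(q[:,:2].astype(np.float32)))
    if lo==54: print(cv2.boxPoints(cv2.minAreaRect(q[:,:2].astype(np.float32))))
E
```

```text
4630 57.88089027709702
((456.83050537109375, 156.5750732421875), (148.6593780517578, 188.4210968017578), 13.866053581237793)
[[362.08905  230.22687 ]
 [407.2447    47.296623]
 [551.57196   82.92328 ]
 [506.41632  265.85352 ]]
68 607 [464.15765114 162.01660665  73.38256328] ((469.2040100097656, 151.77621459960938), 72.04484558105469)
90 134 [462.30504222 193.14541263  98.87170436] ((463.4111633300781, 193.48263549804688), 13.842530250549316)
54 2233 [445.62575405 171.76810852  57.33500688] ((456.66552734375, 160.18458557128906), 115.17386627197266)
[[366.83167 233.34277]
 [409.36572  51.37796]
 [548.3352   83.86191]
 [505.80115 265.82672]]
68 573 [446.17791841 211.78331418  73.72720918] ((424.8175048828125, 229.13372802734375), 154.54568481445312)
90 580 [400.19643254 323.64905882 100.02678684] ((425.2115783691406, 279.84271240234375), 106.56455993652344)
```

Run:
```python
from h import *
for n in("top","side"):
    c=dict(np.load(f"pics/{n}0.npz")); W=world(c)
    d=np.hypot(W[...,0]-463.1,W[...,1]-193.8); k=np.hypot(W[...,0]-471.2,W[...,1]-98.3)
    q=W[(d<22)&(W[...,2]>93)&(W[...,2]<106)]; print(n,"knob",len(q),q.mean(0),cv2.minEnclosingCircle(q[:,:2].astype(np.float32)))
    q=W[(d<40)&(W[...,2]>68)&(W[...,2]<78)]; print(n,"ring",len(q),cv2.minEnclosingCircle(q[:,:2].astype(np.float32)))
    q=W[(k<30)&(W[...,2]>64)&(W[...,2]<95)]; print(n,"key",len(q),q.mean(0),q[:,2].max(),cv2.minEnclosingCircle(q[:,:2].astype(np.float32)))
```

```text
top knob 130 [462.43258929 193.38295825  99.10826557] ((463.4111633300781, 193.48263549804688), 13.842530250549316)
top ring 407 ((463.1940612792969, 194.14080810546875), 29.778261184692383)
top key 261 [470.10387237  97.98036334  73.3731202 ] 85.68779225308117 ((471.297119140625, 98.39270782470703), 20.009084701538086)
side knob 102 [463.46695776 198.16890745  97.58525854] ((465.4024658203125, 195.80918884277344), 14.158655166625977)
side ring 302 ((463.5941467285156, 196.20437622070312), 29.873600006103516)
side key 182 [470.26860548 105.72553912  71.80878255] 80.85002565107078 ((473.8485107421875, 99.08297729492188), 20.50940704345703)
```

View pics/topz.png

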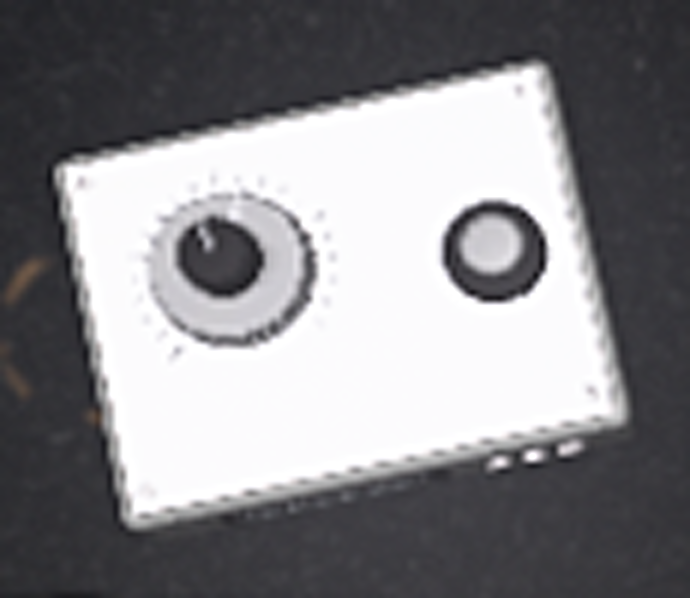

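View pics/sidez.png

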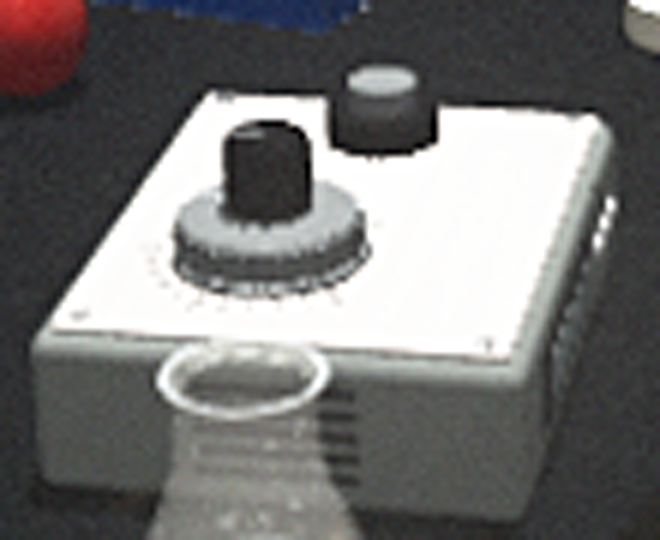

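Run:
```python
from workcell import *
import numpy as np
from h import *
c=dict(np.load("pics/top0.npz"));W=world(c);q=W[240:285,140:190].reshape(-1,3);print("flask",q[q[:,2]>20].mean(0),q[:,2].max())
for y in np.arange(-1.6,3.2,0.4):
    R=np.array([[np.cos(y),np.sin(y),0],[np.sin(y),-np.cos(y),0],[0,0,-1.]])
    j=inverse_kinematics([463.3,194,130],R); print(round(y,2),None if j is None else np.round(j,2))
T=[]
for i in range(10):
    wait(0.02);s=read_state();T.append(list(s["torque"])+[s["joint_efforts"][6]]+list(s["ft_force"]))
print(np.mean(T,0),np.std(T,0),s["time"])
```

```text
flask [378.92279225 343.5324222   64.74794055] 1025.8400815442387
-1.6 [-0.17  0.51 -0.45  1.99  0.33  0.71 -2.43]
-1.2 [-0.11  0.52 -0.54  1.99  0.39  0.73 -2.08]
-0.8 [-0.02  0.55 -0.67  1.99  0.48  0.77 -1.76]
-0.4 [ 0.09  0.59 -0.82  1.98  0.59  0.82 -1.46]
-0.0 [ 0.17  0.64 -0.94  1.98  0.68  0.87 -1.14]
0.4 [ 0.11  0.61 -0.85  1.98  0.62  0.84 -0.69]
0.8 [ 0.11  0.61 -0.85  1.98  0.62  0.84 -0.29]
1.2 [ 0.15  0.62 -0.9   1.98  0.65  0.86  0.08]
1.6 [ 0.17  0.64 -0.95  1.98  0.68  0.88  0.45]
2.0 [ 0.12  0.61 -0.87  1.98  0.62  0.84  0.91]
2.4 [ 0.34  0.83 -1.28  1.97  0.92  1.09  1.05]
2.8 [ 0.34  0.83 -1.28  1.97  0.92  1.09  1.45]
3.2 [-1.29  0.98  1.31  2.05 -1.11  1.11 -2.52]
[-3.26603300e-03 -9.18036569e-03  2.60329357e-03  2.05816297e-05
 -2.80032851e-01  2.99311563e-01 -1.29358613e-01] [3.08841464e-02 1.72781674e-02 2.73203741e-02 7.94668485e-05
 4.37770372e-01 4.35074383e-01 5.15974781e-01] 0.2667
```

```bash
cat >> h.py <<'E'
def Rz(y): return np.array([[np.cos(y),np.sin(y),0],[np.sin(y),-np.cos(y),0],[0,0,-1.]])
def st(n=6,dt=0.02):
    from workcell import read_state,wait
    T=[]
    for i in range(n):
        wait(dt);s=read_state();T.append(list(s["ft_force"])+list(s["torque"])+[s["joint_efforts"][6]])
    return s,np.round(np.mean(T,0),4)
E
python3 - <<'E'
from workcell import *
from h import *
movep([463.3,194,230],Rz(1.2)); s,t=st(); print(s["time"],s["eef_pos"],s["qpos"],t)
movel([463.3,194,79],max_speed=120,guard=10); s,t=st(); print(s["time"],s["eef_pos"],t)
c=camera("side");cv2.imwrite("pics/s1.png",cv2.resize(c["image"][200:340,220:380],None,fx=5,fy=4.28))
c=camera("top");cv2.imwrite("pics/t1.png",cv2.resize(c["image"][160:300,150:330],None,fx=4,fy=4))
E
```

```text
3.175 [463.5332248  193.52055954 229.89370467] [ 0.35871937  0.59674591 -1.23061052  1.87935991  0.62694183  1.12671892
  0.08924372] [-0.3336 -0.0019  0.0514 -0.0082 -0.0082  0.0132 -0.0004]
4.6833 [463.59022092 193.99769317  79.47532641] [-0.0359  0.1075 -0.1716 -0.0003  0.0242  0.0047 -0.0009]
```

View pics/s1.png

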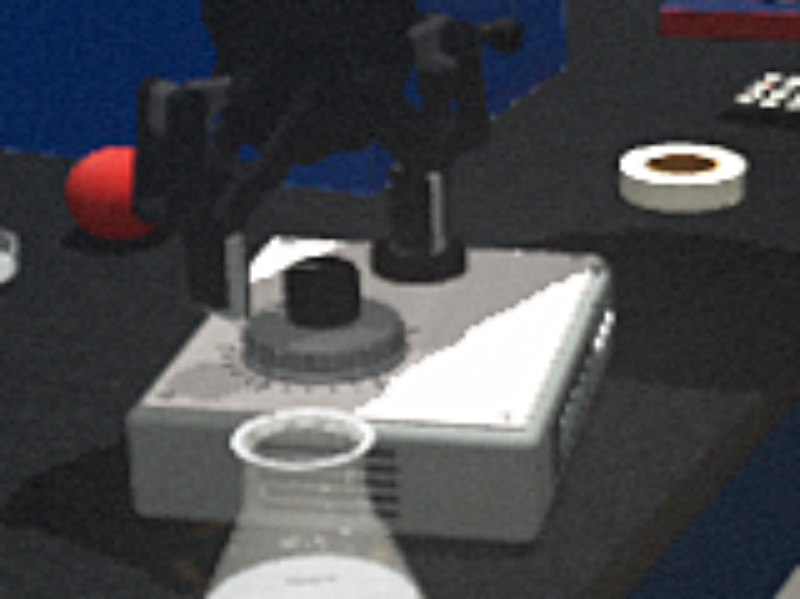

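The open fingers straddle the knob (around (322,290) in the zoom) and are clear of the ring. I'll clamp and check the loads.

Run:
```python
from workcell import *
from h import *
clamp(); s,t=st(10); print(s["time"],s["eef_pos"],s["finger_gap"],t,s["qpos"])
q0=s["qpos"].copy()
for i in range(1,7):
    q=q0.copy(); q[6]-=0.02*i; goto_joints(q); s,t=st(6); print(round(s["time"],2),s["qpos"][6].round(4),t)
c=camera("side");cv2.imwrite("pics/s2.png",cv2.resize(c["image"][200:340,220:380],None,fx=5,fy=4.28))
np.save("q0.npy",q0)
```

```text
5.5417 [463.22241219 193.7917631   79.22858446] 24.156370638097247 [-2.4491e+00 -3.0786e+00  9.2464e+00 -6.9820e-01  5.1540e-01 -7.5000e-03
  4.0000e-03] [ 0.20895265  0.78628687 -1.02598354  2.00358664  0.89303487  0.89080582
 -0.11632299]
5.89 -0.1358 [-0.9755 -1.4385  5.0806 -0.3143  0.2386 -0.0463 -0.027 ]
6.24 -0.1559 [-0.9216 -0.969   5.362  -0.2791  0.2412 -0.0361 -0.0142]
6.59 -0.1754 [-0.6546 -1.1733  5.7804 -0.228   0.2076 -0.0312 -0.013 ]
6.94 -0.1951 [-0.9237 -1.0864  5.2745 -0.179   0.1969 -0.0206 -0.0136]
7.29 -0.2148 [-0.4309 -0.258   5.2755 -0.1044  0.1184 -0.0271 -0.0152]
7.64 -0.2347 [-0.355   0.2217  5.4674  0.0194  0.0618 -0.0416 -0.0165]
```

View pics/s2.png

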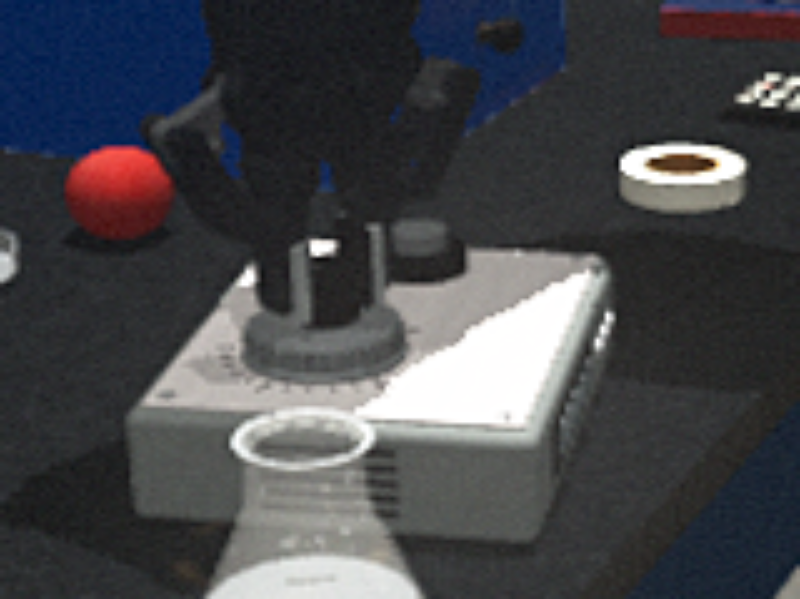

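```bash
cat > step.py <<'E'
import sys
from workcell import *
from h import *
def run(n,d,lim):
    q=np.load("qc.npy") 
    for i in range(n):
        q[6]-=d; goto_joints(q); np.save("qc.npy",q)
        s=read_state(); a=(s["joint_efforts"][6],s["torque"][2]); s,t=st(5)
        print(round(s["time"],2),q[6].round(4),s["qpos"][6].round(4),"imm %.4f %.3f"%a,"set",t[6],t[5],"f",t[:3].round(1))
        if abs(t[6])>lim or abs(t[5])>0.2: print("LIM");break
E
python3 - <<'E'
from step import *
q=np.load("q0.npy"); q[6]-=0.12; np.save("qc.npy",q)
run(10,0.03,0.04)
E
```

```text
8.03 -0.2663 -0.2649 imm -0.3095 -0.057 set -0.0241 -0.0503 f [0.6 1.  5.3]
8.36 -0.2963 -0.295 imm -0.3183 -0.066 set -0.0775 -0.0708 f [0.7 1.9 4.6]
LIM
```

Run:
```python
from step import *
run(3,0.015,0.11)
c=camera("side");cv2.imwrite("pics/s3.png",cv2.resize(c["image"][230:300,250:330],None,fx=9,fy=8))
```

```text
8.69 -0.3113 -0.3111 imm -0.1818 -0.012 set -0.0698 0.0005 f [2.  3.7 5.1]
9.03 -0.3263 -0.3265 imm -0.1650 -0.014 set -0.0501 0.0205 f [2.6 4.8 5. ]
9.36 -0.3413 -0.3415 imm -0.1386 -0.007 set -0.0449 0.0028 f [2.7 4.9 4.4]
```

View pics/s3.png

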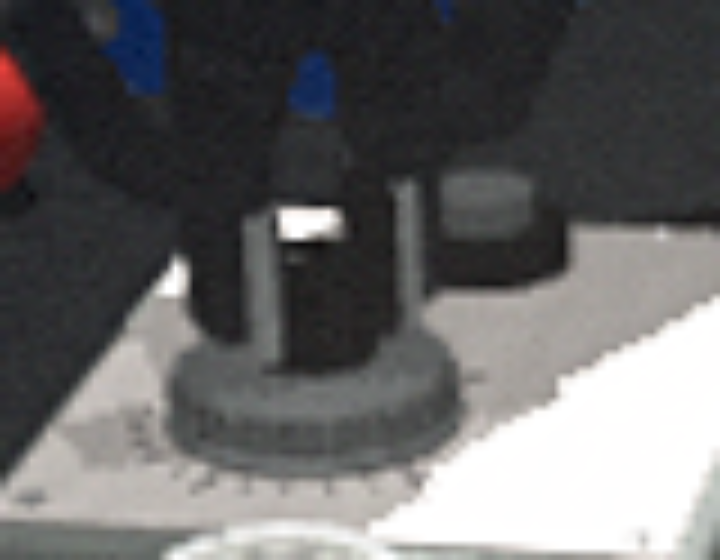

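Run:
```python
from step import *
run(14,0.02,0.085)
```

```text
9.74 -0.3613 -0.3615 imm -0.1640 -0.020 set -0.0391 -0.0087 f [2.9 5.2 4.2]
10.07 -0.3813 -0.3815 imm -0.1645 0.048 set -0.0396 -0.0284 f [3.1 5.6 4. ]
10.41 -0.4013 -0.4016 imm -0.1652 0.016 set -0.0402 -0.015 f [2.6 5.3 3.6]
10.74 -0.4213 -0.4216 imm -0.1658 0.027 set -0.0409 -0.035 f [3.3 5.6 3.8]
11.07 -0.4413 -0.4415 imm -0.1665 0.020 set -0.0416 -0.0009 f [3.7 5.4 3.6]
11.41 -0.4613 -0.4616 imm -0.1672 -0.061 set -0.0422 0.0036 f [3.8 6.  3.2]
11.74 -0.4813 -0.4816 imm -0.1678 -0.051 set -0.0429 0.0287 f [4.1 6.2 2.6]
12.07 -0.5013 -0.5016 imm -0.1701 0.009 set -0.0452 -0.0066 f [4.6 6.2 2. ]
12.41 -0.5213 -0.5216 imm -0.1822 -0.010 set -0.0572 0.0058 f [4.7 6.7 2.5]
12.74 -0.5413 -0.5415 imm -0.1996 0.022 set -0.0746 0.0395 f [4.5 6.4 1.8]
13.07 -0.5613 -0.5615 imm -0.2192 0.082 set -0.0941 0.0327 f [4.5 6.9 1.6]
LIM
```

The effort held at a steady -0.042 plateau and has risen cleanly since about -0.50 rad, so the knob has met the stop. I'll go on in fine steps until about 0.10 Nm above friction.

Run:
```python
from step import *
run(5,0.01,0.138)
wait(0.5); s,t=st(8); print(s["time"],t,s["eef_pos"])
c=camera("side");cv2.imwrite("pics/s4.png",cv2.resize(c["image"][230:300,250:330],None,fx=9,fy=8))
```

```text
13.41 -0.5713 -0.5715 imm -0.1781 0.099 set -0.1155 0.1005 f [5.1 6.9 1.8]
13.74 -0.5813 -0.5814 imm -0.1885 0.121 set -0.1261 0.0847 f [5.2 7.1 1.6]
14.07 -0.5913 -0.5915 imm -0.1990 0.117 set -0.1367 0.122 f [5.5 7.3 1. ]
14.41 -0.6013 -0.6015 imm -0.2094 0.178 set -0.147 0.1365 f [5.8 7.6 1.1]
LIM
15.0417 [ 5.6439  7.5051  1.2499  1.667  -1.2424  0.1228 -0.1179] [463.70853762 194.43233316  79.355942  ]
```

View pics/s4.png

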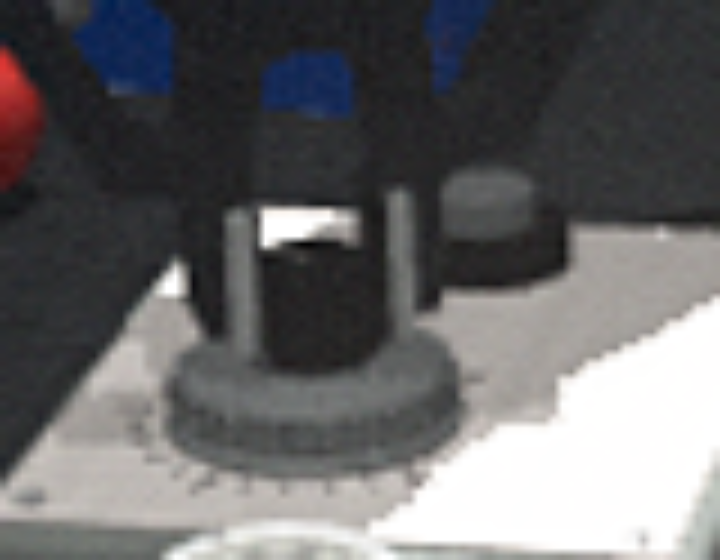

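Both sensors put the torque at about 0.105–0.135 Nm above friction, so roughly 0.17–0.19 Nm in total, which counts as snug. It has been held for more than 0.6 s and the ring looks unmoved. I'll release and check from above.

Run:
```python
from workcell import *
from h import *
open_gripper(); s,t=st(); p=s["eef_pos"]; print(s["time"],t,s["finger_gap"])
movel([p[0],p[1],180],max_speed=150)
c=camera("side");cv2.imwrite("pics/s5.png",cv2.resize(c["image"][230:300,250:330],None,fx=9,fy=8))
clamp(); s,t=st(); print(s["time"],s["finger_gap"],t)
movep([471.3,98.3,140],Rz(0.24+np.pi/2) if 0 else Rz(0.24)); s,t=st(); print(s["time"],s["eef_pos"],t)
c=camera("side");cv2.imwrite("pics/s6.png",cv2.resize(c["image"][210:310,230:360],None,fx=6,fy=6))
c=camera("top");cv2.imwrite("pics/t6.png",cv2.resize(c["image"][180:285,195:310],None,fx=6,fy=5.7,interpolation=cv2.INTER_CUBIC))
```

```text
15.8083 [-0.1266 -0.0539 -0.2388  0.0186  0.0199  0.0109 -0.0007] 84.79874361309035
17.55 -0.06453617381611516 [ 2.813e-01  7.530e-02 -5.413e-01  1.800e-03  9.400e-03  1.310e-02
 -3.000e-04]
18.15 [471.45316774  99.20198631 140.36791514] [-0.2562  0.2936  0.177   0.0097  0.0157 -0.0095 -0.1643]
```

View pics/s5.png

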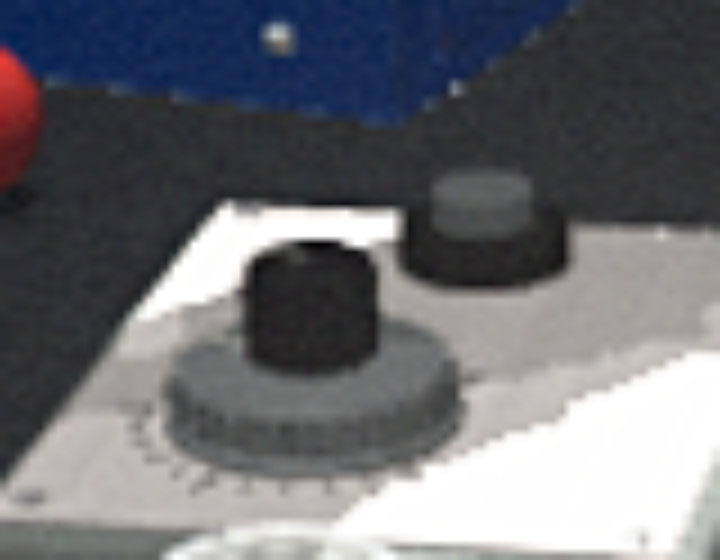

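View pics/s6.png

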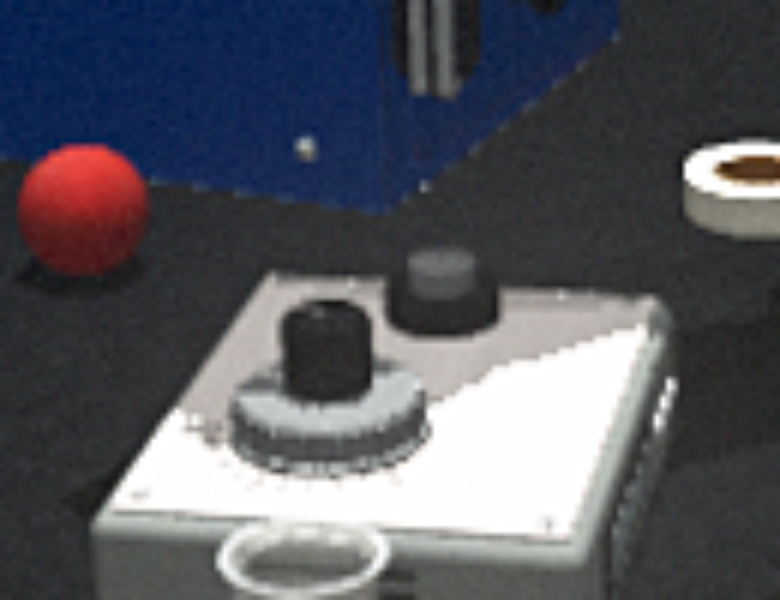

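View pics/t6.png

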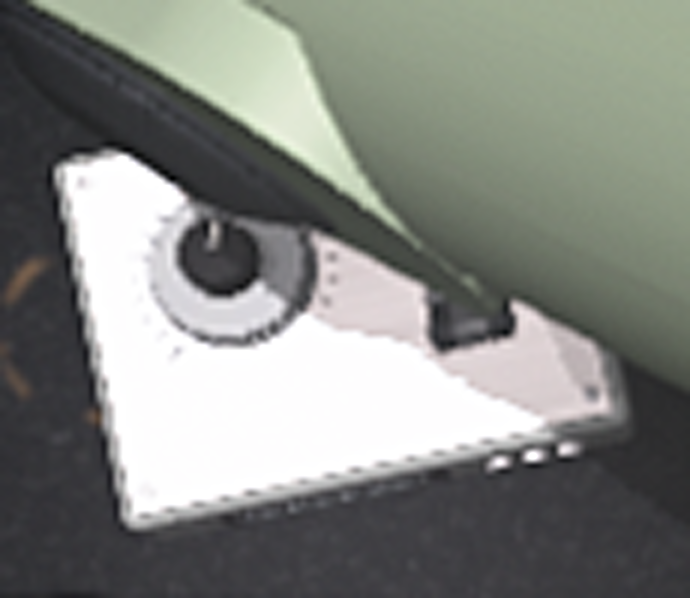

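The knob's line turned about 0.4 rad clockwise, from (200,222)-(212,248) to roughly vertical at (213,225)-(213,248). The readings relaxed somewhat during the hold, which leaves some doubt about whether the snug torque was reached. There is plenty of time, so I'll re-grip with better centring and confirm it from a clean zero.

Run:
```python
from workcell import *
from h import *
movep([463.8,194.6,180],Rz(0.75)); open_gripper()
movel([463.8,194.6,79],max_speed=150,guard=10)
wait(0.2); s,t0=st(10);print(s["time"],s["eef_pos"],t0)
clamp(); wait(0.3); s,t=st(10); print(s["time"],s["finger_gap"],t)
q=s["qpos"].copy()
for i in range(5):
    q[6]-=0.01; goto_joints(q); np.save("qc.npy",q)
    wait(0.15); s,t=st(8,0.01); print(round(s["time"],2),s["qpos"][6].round(4),t[6],t[5],t[:3])
    if abs(t[6])>0.12 or t[5]>0.15: break
```

```text
20.725 [463.96636751 194.55243703  79.29201103] [-0.1849  0.0723 -0.0775  0.0185 -0.0107  0.0045  0.0074]
21.7833 24.44059820779551 [-1.5407e+00 -1.4287e+00  6.4371e+00 -3.0050e-01  3.0740e-01  1.1900e-02
 -5.6000e-03]
22.25 -0.5837 -0.0784 0.0853 [-0.9153 -0.6486  4.2105]
22.72 -0.5937 -0.0783 0.0837 [-0.4395 -0.5945  5.1764]
23.18 -0.6034 -0.0911 0.0865 [-0.5849 -0.6451  4.6694]
23.65 -0.6132 -0.1051 0.0919 [ 0.1456 -0.0778  4.8645]
24.12 -0.6235 -0.1227 0.1318 [0.2186 0.365  5.2585]
```

Effort and FT agree this time, and the side loads are near zero. I'll go on to about 0.175 Nm.

Run:
```python
from workcell import *
from h import *
q=np.load("qc.npy")
for i in range(5):
    q[6]-=0.01; goto_joints(q); np.save("qc.npy",q)
    wait(0.15); s,t=st(10,0.01); print(round(s["time"],2),s["qpos"][6].round(4),t[6],t[5],t[:3])
    if abs(t[6])>0.166 or t[5]>0.185: break
wait(0.3); s,t=st(10); print(s["time"],t[6],t[5])
```

```text
24.6 -0.6337 -0.1338 0.1462 [1.3111 0.7772 5.0321]
25.08 -0.6437 -0.1384 0.1269 [1.7399 1.6728 5.0916]
25.57 -0.6537 -0.1507 0.1564 [2.8864 1.9351 5.1389]
26.05 -0.6637 -0.1635 0.1566 [3.3014 2.7804 4.975 ]
26.53 -0.6738 -0.1757 0.1697 [3.776  3.3321 4.8643]
27.0 -0.1749 0.175
```

Snug at 0.175 Nm, steady, with both sensors agreeing. I'll release and press the key.

Run:
```python
from workcell import *
from h import *
c=dict(np.load("pics/top0.npz"));W=world(c)
k=np.hypot(W[...,0]-471.3,W[...,1]-98.4); q=W[(k<9)&(W[...,2]>60)]; zt=np.median(q[:,2]); print("key top z",zt,np.percentile(q[:,2],[5,95]))
q=W[(k>14)&(k<18)&(W[...,2]>60)]; print("collar",np.percentile(q[:,2],[5,50,95]))
open_gripper(); s=read_state(); p=s["eef_pos"]
movel([p[0],p[1],180],max_speed=150)
clamp()
movep([471.3,98.4,140],Rz(0.24)); wait(0.2); s,t=st(); print(s["time"],s["eef_pos"],t)
movel([471.3,98.4,zt+5],max_speed=80,guard=6); s,t=st(); print(s["time"],s["eef_pos"],t)
c=camera("side");cv2.imwrite("pics/s7.png",cv2.resize(c["image"][210:310,230:360],None,fx=6,fy=6))
```

```text
key top z 80.15406200598625 [77.29471682 83.788954  ]
collar [67.52617664 70.0552331  72.85162258]
30.0083 [471.31775311  99.15971499 140.18466211] [ 0.3021 -0.04    0.3989  0.0076 -0.0045  0.0061  0.0101]
30.9417 [471.56589897  98.41842185  85.57270128] [-0.0311  0.4175 -0.1639  0.0224  0.0125 -0.0102 -0.01  ]
```

View pics/s7.png

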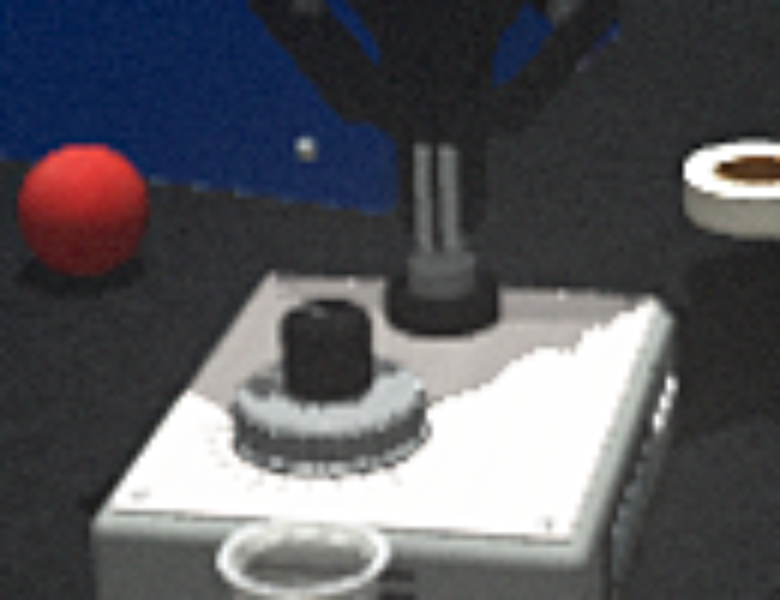

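The closed fingertips stand centred over the key at about (440,255). Now I'll press down, watching the force.

Run:
```python
from workcell import *
from h import *
z=83.
while z>68:
    g=movel([471.3,98.4,z],max_speed=20,guard=12); s,t=st(4); print(round(s["time"],2),z,s["eef_pos"].round(2),t[:3],g)
    if g or t[2]>11: break
    z-=1
wait(0.3); s,t=st(); print(s["eef_pos"],t[:3])
c=camera("side");cv2.imwrite("pics/s8.png",cv2.resize(c["image"][210:310,230:360],None,fx=6,fy=6))
```

```text
31.32 83.0 [471.31  98.39  83.02] [ 0.3904  0.0951 -0.0825] False
31.63 82.0 [471.28  98.39  81.98] [ 0.28   -0.0665  0.2926] False
31.95 81.0 [471.28  98.41  80.97] [ 0.0967 -0.0031  0.2815] False
32.27 80.0 [471.38  98.45  80.04] [ 0.2128 -0.1655  1.0914] False
32.58 79.0 [471.37  98.42  79.03] [ 0.4911 -0.0102  2.155 ] False
32.9 78.0 [471.34  98.44  78.  ] [1.0947 0.5997 2.4241] False
33.22 77.0 [471.35  98.43  77.03] [0.8015 0.1097 2.7604] False
33.53 76.0 [471.35  98.46  76.02] [1.4509 0.178  3.7459] False
33.85 75.0 [471.35  98.44  75.02] [1.7046 0.5342 4.6224] False
34.17 74.0 [471.36  98.44  74.05] [0.833  0.3411 6.7187] False
34.48 73.0 [471.45  98.51  73.7 ] [-3.9852 -2.3319 25.9722] False
[471.46583945  98.50443863  73.6996692 ] [-4.3923 -2.2036 26.0915]
```

View pics/s8.png

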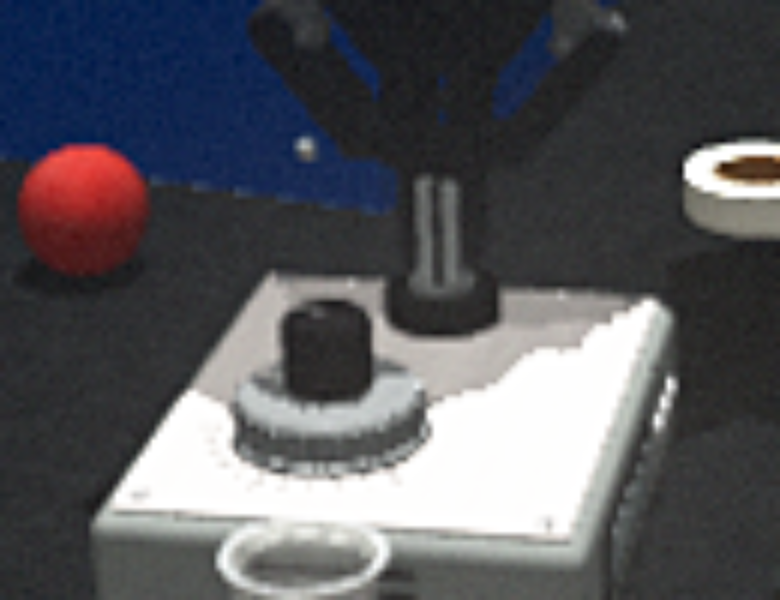

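The key bottomed out: it travelled 80 → 73.7 mm, with the hard stop felt. Next I'll retract, move the arm clear and check the ring.

Run:
```python
from workcell import *
from h import *
movel([471.3,98.4,200],max_speed=80)
movep([450,-200,230],Rz(0.24)); s,t=st(); print(s["time"],s["eef_pos"],t)
c=camera("top");cv2.imwrite("pics/t9.png",cv2.resize(c["image"][180:285,195:310],None,fx=6,fy=5.7,interpolation=cv2.INTER_CUBIC)); np.savez("pics/t9.npz",**c)
W=world(c);k=np.hypot(W[...,0]-471.3,W[...,1]-98.4); q=W[(k<9)&(W[...,2]>60)]; print("key z",np.median(q[:,2]))
c0=dict(np.load("pics/top0.npz"))
a=cv2.resize(c0["image"][205:245,212:256],None,fx=9,fy=12,interpolation=cv2.INTER_CUBIC);b=cv2.resize(c["image"][205:245,212:256],None,fx=9,fy=12,interpolation=cv2.INTER_CUBIC)
cv2.imwrite("pics/cmp.png",np.hstack([a,b]))
```

```text
37.9167 [ 450.4870382  -198.55667281  230.04225382] [ 1.004e-01  6.121e-01  1.648e-01  3.200e-03 -1.430e-02  3.000e-04
  9.900e-03]
key z 80.46702376373594
```

View pics/cmp.png

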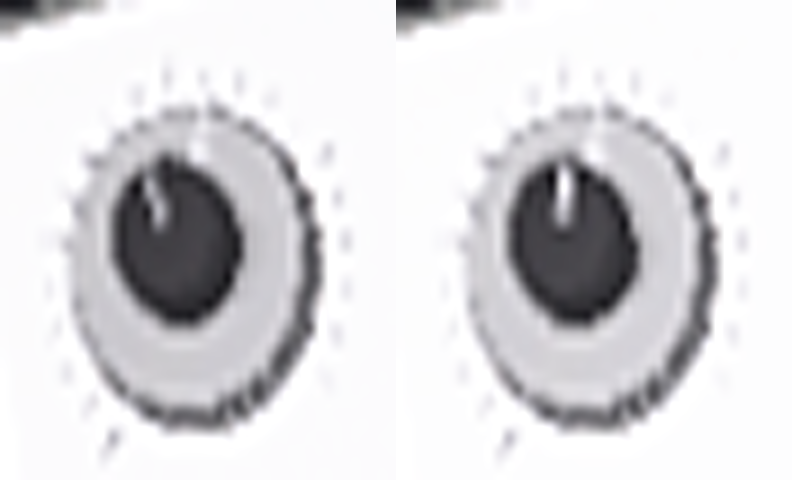

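View pics/t9.png

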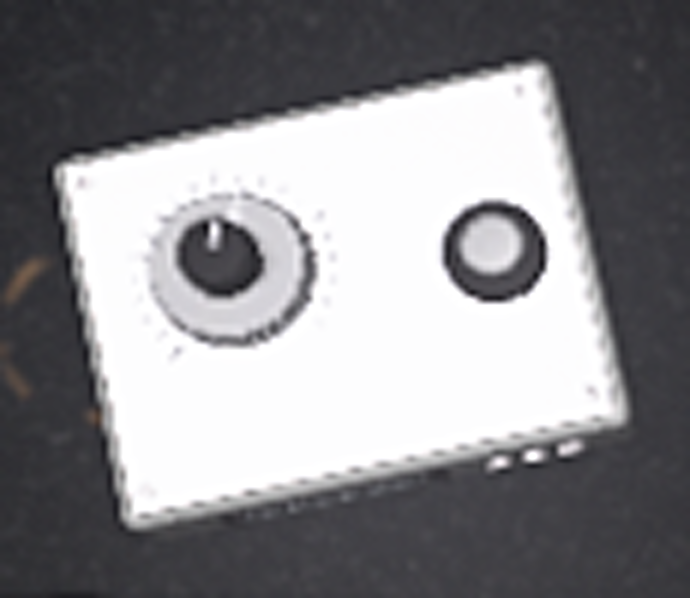

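The ring mark is at the same place before and after, about (197,140) in each crop. The knob's line has turned clockwise, the key is up again (80.5 mm), and the arm is clear.

```bash
python3 -c "
from workcell import *
finish_job()"
```

```text
the job is handed in; nothing more can be done
```

I turned the inner knob clockwise onto its end stop, released it, pressed the push key fully down and let it spring back. The job was handed in at about 38 s of the 67 s allowed.

**Knob:** On the first grip the torque read 0.147 Nm at the end, then relaxed to about 0.12 Nm during the hold. The two sensors also gave different baselines while the knob was turning, so I did not trust it. I re-gripped better centred and pushed again. Joint effort and the wrist sensor then agreed at 0.175 Nm, steady for about 0.5 s, which is inside the 0.14–0.22 Nm snug range. I could only infer the contact force on the stop from these torques, both during the push and after release; I could not measure it directly.

**Key:** It travelled from about 80 mm to 73.7 mm and met its hard stop. The force there went to 26 N, more than planned, because the last step passed the bottom without the 12 N guard tripping. The depth camera then showed the key up again at 80.5 mm.

**Ring and surroundings:** The ring mark looks unmoved in the before and after pictures, to about a pixel (roughly 2 mm, so not finer than the 1.6 mm limit). The torque stayed well below the 0.3 Nm that drags the ring. The arm never went near the flask, tape roll or calculator, though I did not measure their positions again at the end.

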